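# Feel out the charger bay that is clear and seat the battery pack in it

## Task

The full-length battery pack has to go on charge, but in two of the charger's three bays a spacer for short packs has been left at the bottom, out of sight under the dust flap. Take the nylon stick from the tool stand, feel gently down through the flaps until it rests on the bare sprung contacts of the clear bay, stand the stick back in its hole, then push the taller pack fully home in that bay, past its catch, so that it stays down. Do not force anything, and leave the short pack and the other things where they are.

Things in the scene. Friction and masses are not known exactly. Their poses are not given: they have to be found in the camera images.
- charger: fixed desk charger, black shell, grey top, 84 (x) x 158 (y) x 62 mm high; origin under its middle, x from its front (towards the robot) to its back, z up. Three like bays side by side along y, 48 mm apart, 41.6 (x) x 25.6 mm (y) inside, straight walls. A black sprung dust flap 3 mm below the top hides each bay. Over 40 N on the charger (side forces counted, so a push of about 25 N) breaks it.
- bay_left (a point): centre of the mouth of the left (+y) bay, in the plane of the charger's top; axes as the charger's. Every bay: the flap, hinged on the bay's +y side, swings down into a pocket when pushed (under 1 N) and springs shut. Two bays, others each time, hold a loose hard flat black spacer that fills the bay, its top 29 mm below the mouth.
- bay_mid (a point): centre of the mouth of the middle bay, in the plane of the charger's top; axes as the charger's. A clear bay: bare sprung contact block, 26 x 16 mm, mid bottom, top 43.5 mm below the mouth, yields 4.5 mm at 0.6 N/mm; ribs at the bay's x ends, 47 mm below the mouth, are the hard stop on which a seated pack stands.
- bay_right (a point): centre of the mouth of the right (-y) bay, in the plane of the charger's top; axes as the charger's. Every bay: a sprung steel roller catch (6 to 8 N) in the back (+x) wall, 18 mm below the mouth: a pack meets it about 15 mm in, is pushed past it and rubs on with some 6 to 15 N, and snaps home as the roller enters the pack's groove and holds it down.
- pack_long: battery pack to be charged, loose, upright on the bench, the taller of two black packs: 40 (x) x 24 (y) x 97 mm tall, 0.11 to 0.2 kg; origin mid underside. Foot tapers to 32 x 18 mm over 7 mm; catch grooves across both narrow (x) sides 26 to 35 mm up; flat sides above. Fits either way round, its x along the bay's x. Home: underside 47 mm below the mouth, 50 mm stands out.
- pack_short: a short battery pack, loose, standing upright: the same shape but only 79 mm tall. Origin in the middle of its underside. Not wanted; stays where it is.
- stick: black nylon feeler stick (spudger), loose, standing upright in the tool stand: octagonal, 10 mm across its flats, 170 mm long, 30 g; lowest 14 mm tapers to a blunt 6 mm tip. Origin in the middle of its lower end, z up along the stick (it may lean up to 3 degrees in its hole). 130 mm of it stands above the stand.
- stick_tip (a point): the same point: middle of the stick's lower end
- tool_stand: fixed wooden tool stand, 50 x 82 mm, 48 mm high, origin under its middle; x across, y along it. The stick's hole lies at its -y end; a small screwdriver and tweezers stand fixed at the +y end, 44 mm from the stick and their tops up to 135 mm above the bench
- stand_hole (a point): centre of the mouth of the stick's hole in the top of the stand, 48 mm above the bench; 12 mm wide, 40 mm deep; with the stick in it, the stick's lower end is 40 mm below this point
- flux_jar: bystander: white jar with a lid, 46 mm wide, 36 mm high, origin under its middle
- heat_sink: bystander: finned aluminium heat sink 38 x 50 x 29 mm, origin under its middle
- big_capacitor: bystander: upright capacitor can, 35 mm wide, 50 mm high, origin under its middle
Things that resemble listed ones, but are neither listed nor needed, are in the scene too. Leave any yellow look-alike of the pack_long alone.

How it is judged (in metres and radians):
On the way, in this order (a step that is already met when the one before it is completed fails the run):
1. the stick has pressed on the bare contacts at the bottom of the clear bay (its tip more than 44 mm below the mouth) (((z of stick_tip in the frame of bay_left between -0.055 and -0.044 m and horizontal distance between stick_tip and bay_left below 0.016 m) or (z of stick_tip in the frame of bay_mid between -0.055 and -0.044 m and horizontal distance between stick_tip and bay_mid below 0.016 m) or (z of stick_tip in the frame of bay_right between -0.055 and -0.044 m and horizontal distance between stick_tip and bay_right below 0.016 m))), for 0.1 s.
2. after that, the long pack is pushed fully home in a bay (((z of pack_long in the frame of bay_left below -0.0452 m and horizontal distance between pack_long and bay_left below 0.003 m) or (z of pack_long in the frame of bay_mid below -0.0452 m and horizontal distance between pack_long and bay_mid below 0.003 m) or (z of pack_long in the frame of bay_right below -0.0452 m and horizontal distance between pack_long and bay_right below 0.003 m))), for 0.2 s.
At the end, for the whole second after the job is handed in: The long pack rests upright (0.06 rad), fully home in a bay (underside at least 45.2 of the full 47 mm below the mouth, within 3 mm of the bay's middle); the stick rests back in its hole in the stand (at least 33 mm deep, within 6 mm of its centre, leaning under 0.12 rad) (((z of pack_long in the frame of bay_left below -0.0452 m and horizontal distance between pack_long and bay_left below 0.003 m) or (z of pack_long in the frame of bay_mid below -0.0452 m and horizontal distance between pack_long and bay_mid below 0.003 m) or (z of pack_long in the frame of bay_right below -0.0452 m and horizontal distance between pack_long and bay_right below 0.003 m)) and angle between pack_long's own z axis and vertical below 0.06 rad and linear speed of pack_long below 0.01 m/s and horizontal distance between stick_tip and stand_hole below 0.006 m and z of stick_tip in the frame of stand_hole below -0.033 m and angle between stick's own z axis and vertical below 0.12 rad and linear speed of stick below 0.02 m/s); the robot touches nothing.
It fails at once if the charger is pressed, by whatever is held or by the hand, with more than 40 N (contact force between charger and anything else above 40 N).
It fails at once if the short pack or one of the things standing round (jar, heat sink, big capacitor) is pushed more than 25 mm or knocked over (distance of any of pack_short, flux_jar, heat_sink, big_capacitor from where it was at the start of the episode above 0.025 m or angle between any of pack_short, flux_jar, heat_sink, big_capacitor's own z axis and vertical above 0.5 rad).
It also fails if it takes over 72 s, if anything falls off the work surface, if the arm or the gripper's body presses on something with over 40 N, if the wrist force passes 120 N, or if a joint passes its speed limit or range.

## Robot

A 6-joint arm with a two-finger parallel gripper is mounted at the origin on a cart in front of the work surface, level with it; the furniture and walls round the work are solid. World frame = base frame: x ahead of the robot, y to its left, z up, the work surface at z = 0. Lengths are in m, angles in degrees, forces in N, time in s.
With the tool pointing down it reaches from about 0.25 to 0.725 m from the base axis. Payload 9.7 kg.
Tool frame: the origin (TCP) lies at the very end of the fingers, on their centre line; the grasp point (between the pads) lies tcp_to_grasp behind it (tcp_to_grasp is the distance from the TCP to the grasp point, in m); z points along the fingers, y is the direction in which the jaws open and shut (so a half turn about z gives the same grasp; the last joint's range is limited). The gripper opens to 85 mm and grips with 20 to 120 N. Pads are 22 mm wide; open, the fingers measure 114 mm over their backs; the gripper's body (76 mm by 85 mm) begins 54 mm behind the grasp point. The pads swing forward as they close: fully open they stand 13 mm farther back than shut.
Start: joints at [70.989, 4.979, 10.078, 95.1, 0, 90], TCP at [0.179, 0.52, 0.231] pointing down, gripper open.
Joint ranges: [-179.16, 179.16], [-48.56, 103.87], [-65.8, 70.77], [-126.05, 130.52], [-82.76, 87.17], [-180, 180]. Speed limits (degrees/s): [127.2, 127.2, 147.25, 180, 180, 180].

## Interface

Orientations are given as [roll, pitch, yaw] about the fixed x, y, z axes, in that order (R = Rz(yaw) Ry(pitch) Rx(roll)).
In Python, from workcell import * gives the robot as it stands. The module is installed in compiled form; this text tells all that it offers.
- The arm moves only by the shell command python3 -m pendant 'ROWS' [FORCE]. ROWS is JSON, a list of rows, each a list of 3 entries, a list of its own where there are three numbers: the opening in per cent of the stroke, from 0 (shut) to 100 (fully open), then the shift along the world's x, y, z in mm, then the turn, a rotation vector about the world's x, y, z in degrees. A call has 1 to 20 rows; each row is the pose to reach, as a shift and turn from the pose measured when the call began; what a row does not reach only later rows make up. A row lasts 1/8 s, in which the tool goes at most 62.5 mm and 10.7 degrees, less where a joint would pass 70% of its speed; a pose out of reach is approached as far as the arm can. A call with a gripper value outside its range is refused whole. The fingers move at their own pace and stop on an object; FORCE is the grip in N (left out, the last holds). Time passes only in rows, so rows that repeat a pose let the fingers close. It gives the time, the measured TCP pose, the force and the opening at its end, in the units of the state.
- get_obs(): the state, without advancing time (a new reading comes with each control period).
- camera(name): name is "side" or "top"; returns a dict with "img" (480x640x3 uint8, red, green, blue), "fx", "fy", "cx", "cy" (pixels), "k1" (the pictures are not rectified: a ray, as slopes to the right and down, at radius r is drawn at 1 + k1 r^2 times it, then the intrinsics apply), "cam_to_world" (4x4, takes a point from camera to world coordinates). Camera axes: x right, y down, z forward; pixel columns grow to the right and rows downward; lengths in m; the calibration is good to about 2 mm. A picture is of the moment at which its call begins. There is no depth.
- job_done(): hands the job in, once; it reports no verdict.
Trained networks look in a picture, given as the dict that the camera call returned (one of the last four; its "shot" number tells which), for a name from the list of things; names that differ only in an ending like _2 or _b are one class to them, and where a whole thing is asked for, a point or a joint stands for the part that bears it (a point fixed in the world has none). Each returns a list of dicts, best first, with "confidence" (0 to 1); they miss things now and then, are a little off and sometimes report something else, mostly with a low value. They report only what shows in the picture. A call takes as long as a camera call. They do not tell look-alikes from the thing itself.
- regions_of(picture, label): "region" (480x640 bool, what is visible of it).
- pinpoint(picture, label): "position" ([x, y, z] in m, in world coordinates, good to about 4 mm: a listed point, or the origin of a listed thing).
The state is a dict: "time": time; "q": joint angles; "qd": joint speeds; "joint_efforts": joint torques, N m; "ee_pos": TCP position; "tcp_rot": TCP orientation; "wrist_force": force on the tool from outside, world axes, zero at the start; "torque": the same for the moment, N m; "opening": finger opening in m.
Only numpy, scipy, OpenCV 4.12 (cv2) and the standard library are available. Lean on these libraries where they do the work, as an engineer would, in place of code of your own. Each camera call takes 0.05 s, during which the arm holds its last target. There are 200 camera calls.

## Working session

There is one attempt and no reset: what is moved stays moved. The work goes in short steps, Python scripts to look and compute and a shell command to move; the robot and the scene stay as the last step left them, time stands still between calls to the robot, and variables do not carry over. Pictures are saved under pics/ and viewed, about 8 in all and at most 12, crops included, and the job is handed in when it is done.

```bash
mkdir -p pics; cat > h.py <<'E'
from workcell import *
import numpy as np, cv2
def save(p,n,crop=None,s=1):
    im=p["img"][:,:,::-1]
    if crop: x0,y0,x1,y1=crop; im=im[y0:y1,x0:x1]
    cv2.imwrite("pics/"+n,cv2.resize(im,None,fx=s,fy=s,interpolation=cv2.INTER_CUBIC))
def proj(p,X):
    T=np.linalg.inv(p["cam_to_world"]);c=T[:3,:3]@np.array(X)+T[:3,3];u=c[:2]/c[2];u=u*(1+p["k1"]*(u@u))
    return np.array([p["fx"]*u[0]+p["cx"],p["fy"]*u[1]+p["cy"]])
def ray(p,uv,z):
    d=np.array([(uv[0]-p["cx"])/p["fx"],(uv[1]-p["cy"])/p["fy"]]);u=d.copy()
    for _ in range(20): u=d/(1+p["k1"]*(u@u))
    M=p["cam_to_world"];v=M[:3,:3]@np.array([u[0],u[1],1]);o=M[:3,3]
    return o+v*(z-o[2])/v[2]
E
python3 - <<'E'
from h import *
o=get_obs();print({k:np.round(v,3) for k,v in o.items()})
import workcell;print([k for k in dir(workcell) if k[0]!='_'])
try: print(tcp_to_grasp)
except Exception as e: print(e)
for c in("top","side"):
    p=camera(c);save(p,c+"0.png");print(c,p["fx"],p["k1"],np.round(p["cam_to_world"],3).tolist())
    for n in["charger","bay_left","bay_mid","bay_right","pack_long","pack_short","stick","stand_hole","tool_stand","flux_jar","heat_sink","big_capacitor"]:
        print(n,[(np.round(d["position"],3).tolist(),round(d["confidence"],2),np.round(proj(p,d["position"])).tolist()) for d in pinpoint(p,n)[:3]])
E
```

```text
{'time': np.float64(0.0), 'q': array([ 7.0991e+01,  5.0120e+00,  1.0034e+01,  9.5098e+01, -1.0000e-03,
        8.9999e+01]), 'qd': array([ 0.023, -0.055,  0.021, -0.03 ,  0.114,  0.006]), 'joint_efforts': array([ 2.0000e-03, -5.2038e+01,  4.6481e+01,  1.6000e-02, -0.0000e+00,
       -0.0000e+00]), 'ee_pos': array([0.179, 0.52 , 0.231]), 'tcp_rot': array([-1.79924e+02,  1.00000e-03,  1.60992e+02]), 'wrist_force': array([ 0.288, -0.312, -0.296]), 'torque': array([ 0.02 , -0.008, -0.043]), 'opening': np.float64(0.085)}
['PlanningError', 'camera', 'get_obs', 'job_done', 'pinpoint', 'regions_of', 'tcp_to_grasp']
0.0187
top 598.4586422415297 -0.1789462975816536 [[-0.004, -0.987, 0.163, 0.383], [-1.0, 0.005, 0.008, 0.262], [-0.008, -0.163, -0.987, 1.002], [0.0, 0.0, 0.0, 1.0]]
charger [([0.549, 0.187, -0.001], 0.85, [362.0, 245.0])]
bay_left [([0.557, 0.235, 0.058], 0.65, [335.0, 235.0])]
bay_mid [([0.552, 0.188, 0.062], 0.72, [365.0, 237.0])]
bay_right [([0.554, 0.14, 0.064], 0.97, [395.0, 236.0])]
pack_long [([0.65, 0.312, 0.004], 0.97, [289.0, 187.0]), ([0.665, 0.224, 0.0], 0.64, [340.0,
[... 716 characters left out ...]
0, 269.0])]
bay_left []
bay_mid [([0.556, 0.19, 0.059], 0.57, [317.0, 236.0])]
bay_right [([0.552, 0.138, 0.063], 0.87, [327.0, 222.0])]
pack_long [([0.652, 0.313, -0.002], 0.88, [232.0, 302.0]), ([0.665, 0.226, -0.001], 0.56, [244.0, 275.0])]
pack_short [([0.571, 0.387, 0.001], 0.74, [272.0, 334.0]), ([0.555, 0.24, 0.063], 0.7, [311.0, 247.0])]
stick []
stand_hole [([0.434, 0.342, 0.05], 0.85, [385.0, 296.0]), ([0.555, 0.187, -0.002], 0.71, [318.0, 272.0])]
tool_stand [([0.436, 0.371, -0.003], 0.97, [378.0, 343.0])]
flux_jar [([0.385, 0.258, -0.003], 0.86, [424.0, 305.0])]
heat_sink [([0.683, 0.109, 0.001], 0.53, [256.0, 244.0])]
big_capacitor [([0.678, 0.391, 0.003], 0.84, [194.0, 325.0])]
```

View pics/top0.png

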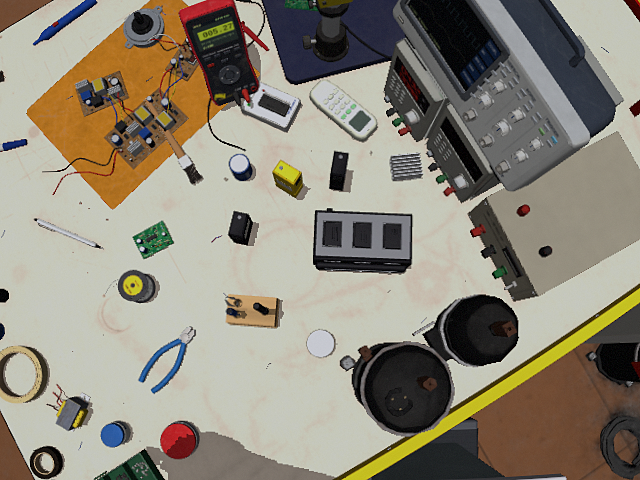

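View pics/side0.png

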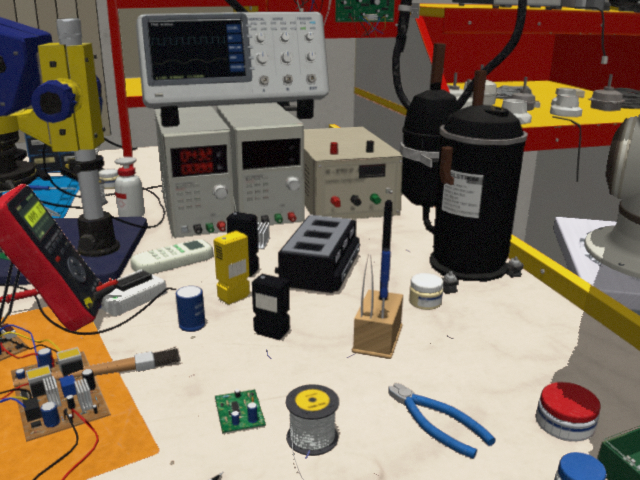

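Black packs: A at top(340,170)/side(243,240), B at top(241,226)/side(270,305); the yellow one at top(287,177) is the look-alike. I expect A to be the tall one, and I'll measure the heights, yaws and edges to check.

```bash
python3 - <<'E'
from h import *
t=camera("top");s=camera("side")
a=cv2.resize(t["img"][145:335,215:425],(800,724),interpolation=cv2.INTER_CUBIC)[:,:,::-1]
cv2.imwrite("pics/t1.png",cv2.resize(t["img"][145:275,225:425],(800,520),interpolation=cv2.INTER_CUBIC)[:,:,::-1])
cv2.imwrite("pics/s1.png",cv2.resize(s["img"][190:360,205:415],(741,600),interpolation=cv2.INTER_CUBIC)[:,:,::-1])
for n,X in (("A",(.665,.225)),("B",(.569,.388))):
    for h in (0,.079,.097): print(n,h,np.round(proj(t,[*X,h])),np.round(proj(s,[*X,h])), "crop", np.round((proj(s,[*X,h])-[205,190])*3.53))
for p,nm in((t,"top"),(s,"side")):
  for n in("pack_long","pack_short","stick","charger"):
    for d in regions_of(p,n)[:3]:
        r=d["region"];ys,xs=np.where(r);(c,sz,an)=cv2.minAreaRect(np.c_[xs,ys].astype(np.float32))
        print(nm,n,round(d["confidence"],2),xs.min(),xs.max(),ys.min(),ys.max(),np.round(c),np.round(sz),round(an,1))
E
```

```text
A 0 [339. 179.] [244. 274.] crop [138. 295.]
A 0.079 [341. 166.] [242. 227.] crop [130. 129.]
A 0.097 [341. 163.] [241. 215.] crop [128.  89.]
B 0 [244. 234.] [274. 336.] crop [242. 514.]
B 0.079 [238. 225.] [272. 281.] crop [237. 320.]
B 0.097 [237. 223.] [272. 267.] crop [235. 273.]
top pack_long 0.86 273 302 162 196 [288. 178.] [33. 25.] 33.7
top pack_long 0.82 330 348 152 189 [338. 170.] [15. 38.] 8.1
top pack_short 0.89 228 251 211 244 [240. 228.] [22. 31.] 12.5
top stick 0.42 389 422 153 180 [405. 167.] [26. 32.] 83.7
top charger 0.64 313 411 209 273 [363. 241.] [99. 62.] 2.2
side pack_long 0.77 226 258 212 276 [242. 244.] [65. 31.] 87.8
side pack_long 0.64 214 249 232 303 [232. 268.] [71. 34.] 86.4
side pack_short 0.85 252 289 274 339 [270. 306.] [65. 37.] 90.0
side stick 0.78 380 392 200 299 [386. 249.] [ 9. 99.] 2.0
side charger 0.71 275 359 215 293 [318. 253.] [80. 78.] 10.0
```

View pics/t1.png

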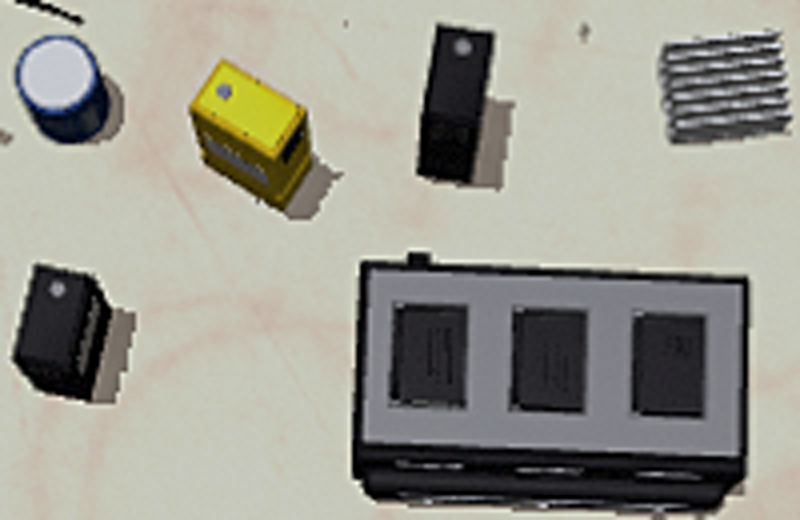

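View pics/s1.png

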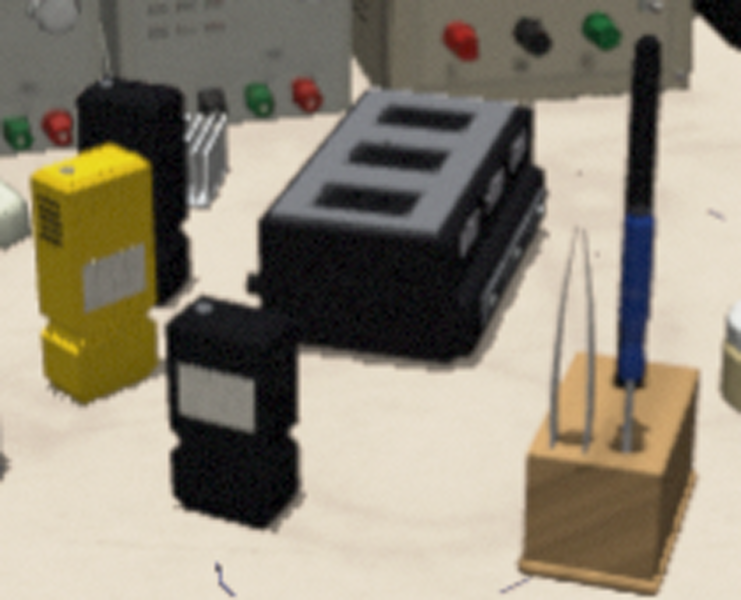

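Confirmed: A (top(340,170), reaching side row 212, as a 97 mm pack should) is the tall pack. B matches 79 mm. The stick is at side(388,205) top, in the front hole of the stand. Next I'll measure the charger, pack A and stick.

```bash
python3 - <<'E'
from h import *
t=camera("top");s=camera("side")
f=lambda u:ray(t,np.array(u)/4+[225-.4,145-.4],.059 if 0 else .062)
P=[f(u) for u in [(367,268),(742,282),(738,458),(360,443)]];print(np.round(P,4).tolist(),np.round(np.mean(P,0),4))
for b in ([(392,303),(468,307),(466,407),(390,403)],[(512,307),(587,311),(584,412),(511,408)],[(632,311),(706,316),(704,417),(631,412)]):
    Q=[f(u) for u in b];print("bay",np.round(np.mean(Q,0),4))
e=P[0]-P[1]+P[3]-P[2];print("charger yaw",np.degrees(np.arctan2(-e[0],e[1])))
c=lambda im:np.clip(im.astype(float)*3.5,0,255).astype(np.uint8)
A=cv2.resize(c(t["img"][145:195,322:357]),None,fx=11,fy=11,interpolation=cv2.INTER_CUBIC)
B=cv2.resize(c(t["img"][290:330,240:280])//2,None,fx=10,fy=10,interpolation=cv2.INTER_CUBIC)
o=np.zeros((550,785,3),np.uint8);o[:A.shape[0],:A.shape[1]]=A;o[:B.shape[0],385:]=B
cv2.imwrite("pics/z1.png",o[:,:,::-1])
E
```

```text
[[0.5942, 0.2647, 0.062], [0.5878, 0.1135, 0.062], [0.5162, 0.1174, 0.062], [0.5231, 0.2678, 0.062]] [0.5553 0.1909 0.062 ]
bay [0.5586 0.2401 0.062 ]
bay [0.5565 0.1923 0.062 ]
bay [0.5544 0.1443 0.062 ]
charger yaw -2.5271816795005972
```

View pics/z1.png

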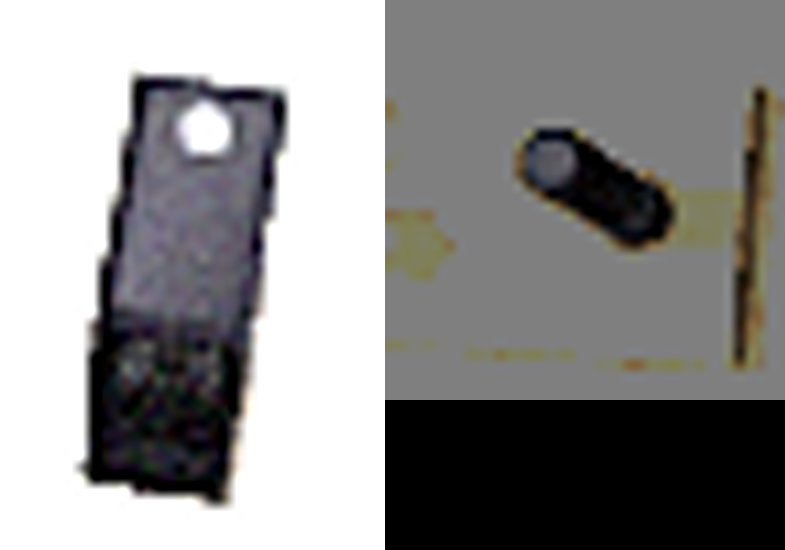

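Pack A's top face is at zoom (137,80),(285,93),(245,335),(108,318). The stick's top centre is at zoom (552,160) and its foot at the hole near (642,212). Converting these now.

```bash
python3 - <<'E'
from h import *
t=camera("top");s=camera("side")
P=[ray(t,np.array(u)/11+[322-.45,145-.45],.097) for u in [(137,80),(285,93),(245,335),(108,318)]]
print("A",np.round(P,4)[:,:2].tolist(),np.round(np.mean(P,0),4));e=P[0]-P[3]+P[1]-P[2];print("yaw",np.degrees(np.arctan2(e[1],e[0])))
e=P[0]-P[1]+P[3]-P[2];print("yaw by y",np.degrees(np.arctan2(-e[0],e[1])))
for u,z in(((552,160),.178),((642,212),.048)): print("stick",np.round(ray(t,np.array([u[0]-385,u[1]])/10+[240-.45,290-.45],z),4))
P=[ray(s,np.array(u)/3.529+[205-.4,190-.4],.062) for u in [(372,92),(532,107),(440,236),(272,213)]]
print("charger side",np.round(P,4)[:,:2].tolist(),np.round(np.mean(P,0),4))
P=[ray(s,np.array(u)/3.529+[205-.4,190-.4],.178) for u in [(648,43)]];print("stick side",np.round(P,4))
P=[ray(s,np.array(u)/3.529+[205-.4,190-.4],.097) for u in [(83,84),(110,78),(186,92)]];print("A side",np.round(P,4).tolist())
E
```

```text
A [[0.6831, 0.2362], [0.6811, 0.2149], [0.6449, 0.2212], [0.6475, 0.2407]] [0.6642 0.2283 0.097 ]
yaw -8.583739181299142
yaw by y -6.52028863130574
stick [0.4363 0.3479 0.178 ]
stick [0.4363 0.3469 0.048 ]
charger side [[0.5859, 0.1119], [0.5094, 0.114], [0.5221, 0.2649], [0.5935, 0.2584]] [0.5527 0.1873 0.062 ]
stick side [[0.4361 0.3466 0.178 ]]
A side [[0.6871, 0.2216, 0.097], [0.6783, 0.2119, 0.097], [0.6411, 0.2209, 0.097]]
```

```bash
python3 -m pendant '[[40,[60,-40,0],[0,0,-10]],[40,[120,-80,0],[0,0,-20]],[40,[180,-120,0],[0,0,-30]],[40,[220,-150,0],[0,0,-40]],[40,[245,-165,0],[0,0,-50]],[40,[257,-173,0],[0,0,-60]],[40,[257,-173,0],[0,0,-71]],[40,[257,-173,0],[0,0,-71]],[40,[257,-173,-10],[0,0,-71]],[40,[257,-173,-10],[0,0,-71]]]' 30
python3 - <<'E'
from h import *
o=get_obs();print(np.round(o["ee_pos"],4),np.round(o["tcp_rot"],2),o["q"].round(1))
t=camera("top");s=camera("side")
for p in(t,s):print([(np.round(d["position"],4),d["confidence"]) for n in("stick","stand_hole","bay_left","bay_mid","bay_right") for d in pinpoint(p,n)[:1]])
E
```

```text
time: 3.25
ee_pos: [0.4356, 0.347, 0.2201]
tcp_rot: [-179.9, 0.1, 90.2]
wrist_force: [-0.4, -0.5, 0.3]
opening: 0.0341
[0.4356 0.347  0.2201] [-1.7993e+02  6.0000e-02  9.0160e+01] [ 38.5   5.8   9.7  94.    0.  128.4]
[(array([0.5573, 0.235 , 0.0638]), 0.61), (array([0.5584, 0.1871, 0.0619]), 0.98), (array([0.5501, 0.1382, 0.0633]), 0.61)]
[(array([0.4359, 0.3408, 0.0475]), 0.75), (array([0.5575, 0.236 , 0.0626]), 0.61), (array([0.5545, 0.1916, 0.0575]), 0.78), (array([0.551 , 0.1398, 0.0617]), 0.98)]
```

```bash
python3 -m pendant '[[40,[0,0,-40],[0,0,0]],[40,[0,0,-75],[0,0,0]],[40,[0,0,-94],[0,0,0]],[40,[0,0,-94],[0,0,0]],[0,[0,0,-94],[0,0,0]],[0,[0,0,-94],[0,0,0]],[0,[0,0,-94],[0,0,0]],[0,[0,0,-94],[0,0,0]],[0,[0,0,-94],[0,0,0]]]' 40
python3 - <<'E'
from h import *
s=camera("side");save(s,"g1.png",(330,130,430,310),3)
E
```

```text
time: 4.97
ee_pos: [0.4367, 0.3475, 0.1289]
tcp_rot: [179.9, -0.1, 90.0]
wrist_force: [-0.4, 0.2, 6.7]
opening: 0.0091
```

View pics/g1.png

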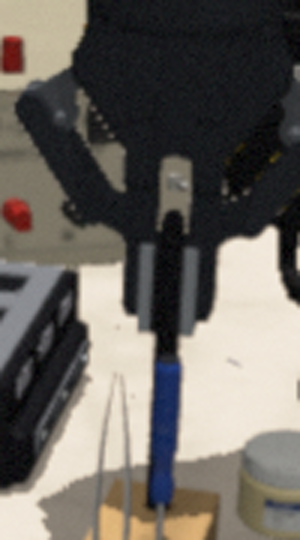

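Gripped at 9.1 mm. The blue-handled part is the screwdriver standing in front. Lifting the stick and checking its lean.

```bash
python3 -m pendant '[[0,[0,0,10],[0,0,0]],[0,[0,0,40],[0,0,0]],[0,[0,0,80],[0,0,0]],[0,[0,0,90],[0,0,0]],[0,[40,-40,90],[0,0,0]],[0,[80,-75,90],[0,0,0]],[0,[110,-100,90],[0,0,0]],[0,[120,-111,90],[0,0,0]],[0,[120,-111,90],[0,0,0]],[0,[120,-111,90],[0,0,0]]]'
python3 - <<'E'
from h import *
o=get_obs();print(o["ee_pos"],o["tcp_rot"],o["wrist_force"],o["opening"])
s=camera("side");t=camera("top")
e=o["ee_pos"]
for z in(.09,.1,.11,.13):print(z,proj(s,[e[0],e[1],z]),proj(t,[e[0],e[1],z]))
a=cv2.resize(s["img"][150:300,250:390],None,fx=4,fy=4)[:,:,::-1];cv2.imwrite("pics/g2.png",a)
for p in(s,t):print([(np.round(d["position"],4),d["confidence"],proj(p,d["position"])) for n in("stick_tip",) for d in pinpoint(p,n)[:2]])
E
```

```text
time: 6.28
ee_pos: [0.5559, 0.2373, 0.219]
tcp_rot: [179.9, -0.1, 90.0]
wrist_force: [0.3, 0.4, -0.8]
opening: 0.009
[0.55590488 0.23726298 0.21901406] [ 1.79905134e+02 -1.06444557e-01  9.00445533e+01] [ 0.31841115  0.35630521 -0.77910926] 0.009036983367697208
0.09 [310.39512965 228.85259194] [334.0783373 231.6690129]
0.1 [310.40022117 222.38222892] [334.24526503 230.45607241]
0.11 [310.4054224 215.8533736] [334.4157796 229.2168571]
0.13 [310.41616232 202.61878654] [334.76803836 226.65613634]
[(array([0.5546, 0.2361, 0.0968]), 0.8, array([311.46594582, 224.24828665]))]
[]
```

View pics/g2.png

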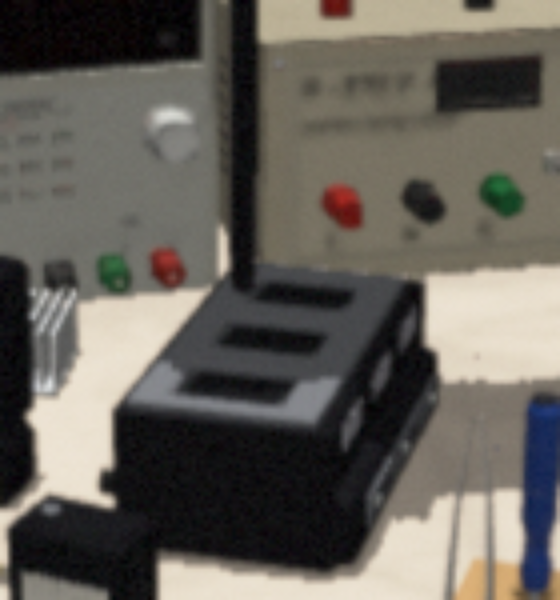

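The tip shows at side pixel (311,221), so z≈0.098: straight, and TCP−121 mm. Probing the left bay.

```bash
python3 -m pendant '[[0,[1,-1,0],[0,0,0]],[0,[1,-1,-20],[0,0,0]],[0,[1,-1,-35],[0,0,0]],[0,[1,-1,-45],[0,0,0]],[0,[1,-1,-52],[0,0,0]],[0,[1,-1,-58],[0,0,0]],[0,[1,-1,-62],[0,0,0]],[0,[1,-1,-65],[0,0,0]],[0,[1,-1,-68],[0,0,0]],[0,[1,-1,-68],[0,0,0]],[0,[1,-1,-68],[0,0,0]]]'
```

```text
time: 7.85
ee_pos: [0.5571, 0.2363, 0.1514]
tcp_rot: [179.9, -0.1, 90.1]
wrist_force: [0.1, -0.6, -1.5]
opening: 0.0093
```

No resistance at about 31.5 mm, below spacer level. Going on gently.

```bash
python3 -m pendant '[[0,[0,0,-4],[0,0,0]],[0,[0,0,-6],[0,0,0]],[0,[0,0,-8],[0,0,0]],[0,[0,0,-8],[0,0,0]],[0,[0,0,-8],[0,0,0]]]'; python3 -m pendant '[[0,[0,0,-2],[0,0,0]],[0,[0,0,-3],[0,0,0]],[0,[0,0,-4],[0,0,0]],[0,[0,0,-4],[0,0,0]],[0,[0,0,-4],[0,0,0]]]'; python3 -m pendant '[[0,[0,0,-1],[0,0,0]],[0,[0,0,-2],[0,0,0]],[0,[0,0,-2],[0,0,0]],[0,[0,0,-2],[0,0,0]],[0,[0,0,-2],[0,0,0]]]'
```

```text
time: 8.48
ee_pos: [0.5572, 0.2363, 0.1434]
tcp_rot: [179.9, -0.1, 90.1]
wrist_force: [-0.0, 0.1, -0.3]
opening: 0.0096
time: 9.1
ee_pos: [0.5571, 0.2363, 0.1394]
tcp_rot: [179.9, -0.1, 90.1]
wrist_force: [-0.5, -0.4, -0.3]
opening: 0.0092
time: 9.72
ee_pos: [0.5572, 0.2363, 0.1375]
tcp_rot: [179.9, -0.1, 90.1]
wrist_force: [-0.3, 0.5, 0.9]
opening: 0.0091
```

```bash
python3 -m pendant '[[0,[0,0,-1],[0,0,0]],[0,[0,0,-1.5],[0,0,0]],[0,[0,0,-1.5],[0,0,0]],[0,[0,0,-1.5],[0,0,0]],[0,[0,0,-1.5],[0,0,0]]]';python3 - <<'E'
from h import *
print(np.mean([get_obs()["wrist_force"] for _ in range(3)],0))
for i in range(6): camera("side");print(get_obs()["wrist_force"].round(2),get_obs()["ee_pos"].round(4))
E
```

```text
time: 10.35
ee_pos: [0.5572, 0.2363, 0.136]
tcp_rot: [179.9, -0.1, 90.1]
wrist_force: [-0.4, -0.9, 2.1]
opening: 0.0095
[-0.42199681 -0.92966804  2.09735551]
[0.63 0.65 1.57] [0.5572 0.2363 0.136 ]
[-1.26 -0.04  1.84] [0.5572 0.2363 0.136 ]
[ 0.3  -0.85  2.17] [0.5572 0.2363 0.136 ]
[-0.54 -0.37  1.35] [0.5572 0.2363 0.136 ]
[-0.61 -0.51  1.83] [0.5572 0.2363 0.136 ]
[ 0.23 -0.33  1.81] [0.5572 0.2363 0.136 ]
```

The force rises as a spring would (~2 N at 3 mm), so the left bay is clear and pressed. Returning the stick.

```bash
python3 -m pendant '[[0,[0,0,20],[0,0,0]],[0,[0,0,55],[0,0,0]],[0,[0,0,85],[0,0,0]],[0,[-20,20,88],[0,0,0]],[0,[-60,55,88],[0,0,0]],[0,[-95,90,88],[0,0,0]],[0,[-115,108,88],[0,0,0]],[0,[-120.5,111.2,88],[0,0,0]],[0,[-120.5,111.2,88],[0,0,0]],[0,[-120.5,111.2,88],[0,0,0]]]'
python3 - <<'E'
from h import *
s=camera("side");t=camera("top")
for p in(s,t):print([(np.round(d["position"],4),d["confidence"],proj(p,d["position"]).round(1)) for n in("stick_tip","stand_hole") for d in pinpoint(p,n)[:2]])
o=get_obs();print(o["ee_pos"],o["wrist_force"])
E
```

```text
time: 11.9
ee_pos: [0.4374, 0.3468, 0.2238]
tcp_rot: [179.9, -0.1, 90.0]
wrist_force: [-0.3, 0.7, -1.0]
opening: 0.0093
[(array([0.4338, 0.346 , 0.1053]), 0.9, array([387.1, 257.8])), (array([ 6.668e-01,  2.236e-01, -5.000e-04]), 0.63, array([243.2, 273.4])), (array([0.437 , 0.3435, 0.0494]), 0.86, array([382.5, 296.8]))]
[]
[0.43700809 0.34719948 0.22393637] [ 0.34397849  0.1208708  -0.08168351]
```

```bash
python3 -m pendant '[[0,[0,0,-25],[0,0,0]],[0,[0,0,-45],[0,0,0]],[0,[0,0,-55],[0,0,0]],[0,[0,0,-62],[0,0,0]],[0,[0,0,-68],[0,0,0]],[0,[0,0,-68],[0,0,0]]]'; python3 -m pendant '[[0,[0,0,-8],[0,0,0]],[0,[0,0,-16],[0,0,0]],[0,[0,0,-24],[0,0,0]],[0,[0,0,-24],[0,0,0]],[0,[0,0,-24],[0,0,0]]]'
```

```text
time: 12.95
ee_pos: [0.4369, 0.3472, 0.1559]
tcp_rot: [179.9, -0.1, 90.0]
wrist_force: [0.4, 0.9, -1.8]
opening: 0.0094
time: 13.58
ee_pos: [0.4369, 0.3472, 0.1318]
tcp_rot: [179.9, -0.1, 90.0]
wrist_force: [-2.3, -0.4, -0.9]
opening: 0.0092
```

Seated without resistance, about 2–3 mm above the bottom. Releasing to 40 % and rising.

```bash
python3 -m pendant '[[0,[0,0,-1.5],[0,0,0]],[40,[0,0,-1.5],[0,0,0]],[40,[0,0,-1.5],[0,0,0]],[40,[0,0,-1.5],[0,0,0]],[40,[0,0,-1.5],[0,0,0]],[40,[0,0,10],[0,0,0]],[40,[0,0,40],[0,0,0]],[40,[0,0,80],[0,0,0]],[40,[0,0,110],[0,0,0]],[40,[0,0,110],[0,0,0]]]'
python3 - <<'E'
from h import *
s=camera("side");t=camera("top")
d=regions_of(s,"stick")
for r in d[:2]:
  ys,xs=np.where(r["region"]);print(r["confidence"],xs.min(),xs.max(),ys.min(),ys.max())
a=cv2.resize(s["img"][170:330,330:430],None,fx=3,fy=3);b=cv2.resize(t["img"][140:300,220:360],None,fx=3,fy=3)
cv2.imwrite("pics/r1.png",np.hstack([a,b])[:,:,::-1])
o=get_obs();print(o["ee_pos"],o["tcp_rot"],o["opening"])
E
```

```text
time: 14.82
ee_pos: [0.4375, 0.3477, 0.2451]
tcp_rot: [179.7, -0.3, 90.0]
wrist_force: [0.1, 0.6, -0.8]
opening: 0.0343
0.97 379 391 200 299
[0.43670759 0.34708816 0.24117183] [ 1.79923276e+02 -7.32583276e-02  9.00353316e+01] 0.03406495437457282
```

View pics/r1.png

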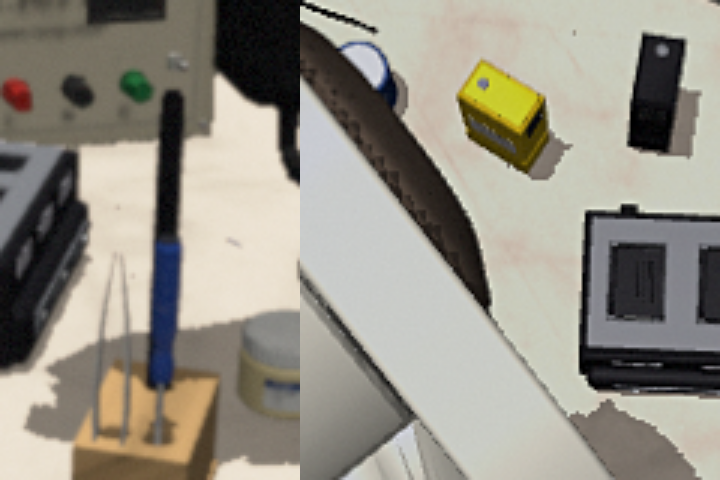

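The stick is back in its hole, with the same silhouette as at the start (rows 200–299). Going to the pack.

```bash
python3 -m pendant '[[65,[40,-20,0],[0,0,10]],[65,[80,-40,0],[0,0,20]],[65,[120,-65,-10],[0,0,30]],[65,[160,-85,-20],[0,0,40]],[65,[195,-105,-30],[0,0,50]],[65,[220,-117,-35],[0,0,60]],[65,[228,-120.5,-35],[0,0,70]],[65,[228,-120.5,-35],[0,0,80]],[65,[228,-120.5,-40],[0,0,82.5]],[65,[228,-120.5,-60],[0,0,82.5]],[65,[228,-120.5,-60],[0,0,82.5]],[65,[228,-120.5,-60],[0,0,82.5]]]'
python3 - <<'E'
from h import *
o=get_obs();print(o["ee_pos"],o["tcp_rot"],o["opening"])
s=camera("side");t=camera("top")
for p in(s,t):print([(np.round(d["position"],4),d["confidence"],proj(p,d["position"]).round(1)) for n in("pack_long",) for d in pinpoint(p,n)[:3]])
a=cv2.resize(s["img"][140:300,170:330],None,fx=2.5,fy=2.5);b=cv2.resize(t["img"][120:280,240:400],None,fx=2.5,fy=2.5)
cv2.imwrite("pics/p1.png",np.hstack([a,b])[:,:,::-1])
E
```

```text
time: 16.48
ee_pos: [0.6645, 0.2265, 0.1812]
tcp_rot: [179.9, -0.1, 172.5]
wrist_force: [0.7, 0.2, 0.8]
opening: 0.0557
[0.6645256  0.22652794 0.18117629] [ 1.79937255e+02 -1.07589003e-01  1.72532135e+02] 0.055735199456227694
[(array([ 0.6532,  0.3108, -0.0026]), 0.94, array([232.4, 301.8])), (array([0.6643, 0.228 , 0.    ]), 0.75, array([243.8, 274.5]))]
[(array([0.6509, 0.3077, 0.0027]), 0.93, array([291.4, 187.2])), (array([ 0.6654,  0.223 , -0.0026]), 0.77, array([340.3, 179.6])), (array([0.4361, 0.347 , 0.0495]), 0.66, array([265.1, 310.8]))]
```

View pics/p1.png

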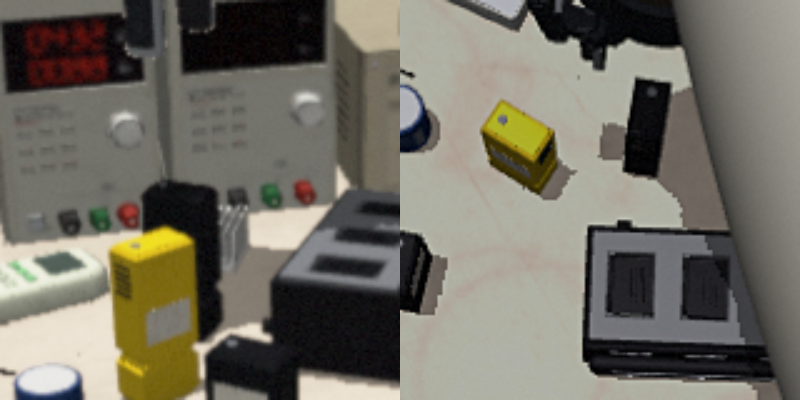

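The jaws straddle the tall black pack (top pixel (340,170)). Descending and gripping.

```bash
python3 -m pendant '[[65,[0,0,-40],[0,0,0]],[65,[0,0,-75],[0,0,0]],[65,[0,0,-100],[0,0,0]],[65,[0,0,-115],[0,0,0]],[65,[0,0,-124],[0,0,0]],[65,[0,0,-124],[0,0,0]]]';python3 -m pendant '[[0,[0,0,0],[0,0,0]],[0,[0,0,0],[0,0,0]],[0,[0,0,0],[0,0,0]],[0,[0,0,0],[0,0,0]],[0,[0,0,0],[0,0,0]],[0,[0,0,0],[0,0,0]]]' 60
python3 - <<'E'
from h import *
s=camera("side")
d=regions_of(s,"pack_long")
for r in d[:3]:
  ys,xs=np.where(r["region"]);print(r["confidence"],xs.min(),xs.max(),ys.min(),ys.max())
E
```

```text
time: 17.42
ee_pos: [0.665, 0.2267, 0.058]
tcp_rot: [179.9, -0.0, 172.5]
wrist_force: [-0.2, 0.5, -0.4]
opening: 0.0557
time: 18.18
ee_pos: [0.6656, 0.2268, 0.0592]
tcp_rot: [179.9, 0.1, 172.5]
wrist_force: [1.0, -0.2, 5.6]
opening: 0.0233
0.81 226 258 213 277
0.81 214 249 232 303
0.55 175 205 285 331
```

```bash
python3 -m pendant '[[0,[0,0,10],[0,0,0]],[0,[0,0,45],[0,0,0]],[0,[0,0,85],[0,0,0]],[0,[-30,3,95],[0,0,2]],[0,[-65,6,95],[0,0,4]],[0,[-95,8,95],[0,0,4.5]],[0,[-107,9.2,95],[0,0,4.5]],[0,[-107.5,9.2,90],[0,0,4.5]],[0,[-107.5,9.2,80],[0,0,4.5]],[0,[-107.5,9.2,80],[0,0,4.5]],[0,[-107.5,9.2,80],[0,0,4.5]]]' 60
python3 - <<'E'
from h import *
s=camera("side");t=camera("top")
o=get_obs();print(o["ee_pos"],o["tcp_rot"],o["opening"],o["wrist_force"])
e=o["ee_pos"]
b=e[2]-.0592;th=np.radians(-3)
for i in(-1,1):
  for j in(-1,1):
    dx,dy=i*.02,j*.012
    X=[e[0]+dx*np.cos(th)-dy*np.sin(th),e[1]+dx*np.sin(th)+dy*np.cos(th)]
    print(i,j,"bottom@7",proj(s,[*X,b+.007]).round(1),"crop",((proj(s,[*X,b+.007])-[240,150])*5).round(0))
for n,X in (("L",(.5573,.236)),):
  for i in(-1,1):
   for j in(-1,1):
    dx,dy=i*.0208,j*.0128
    print("bay",i,j,((proj(s,[X[0]+dx*np.cos(th)-dy*np.sin(th),X[1]+dx*np.sin(th)+dy*np.cos(th),.062])-[240,150])*5).round(0))
a=cv2.resize(np.clip(s["img"][150:270,240:400].astype(float)*2.2,0,255).astype(np.uint8),None,fx=5,fy=5,interpolation=cv2.INTER_CUBIC)
cv2.imwrite("pics/p2.png",a[:,:,::-1])
E
```

```text
time: 19.65
ee_pos: [0.5584, 0.2358, 0.1387]
tcp_rot: [179.9, 0.0, 177.0]
wrist_force: [0.9, 0.1, -2.3]
opening: 0.0233
[0.55841199 0.23595887 0.13922671] [1.79850302e+02 8.13095778e-02 1.77017617e+02] 0.02317259199254967 [-0.53449245  0.22393044 -1.86225468]
-1 -1 bottom@7 [324.4 228.8] crop [422. 394.]
-1 1 bottom@7 [320.1 234.8] crop [400. 424.]
1 -1 bottom@7 [298.2 225.9] crop [291. 380.]
1 1 bottom@7 [293.2 231.8] crop [266. 409.]
bay -1 -1 [428. 472.]
bay -1 1 [405. 506.]
bay 1 -1 [293. 457.]
bay 1 1 [267. 490.]
```

View pics/p2.png

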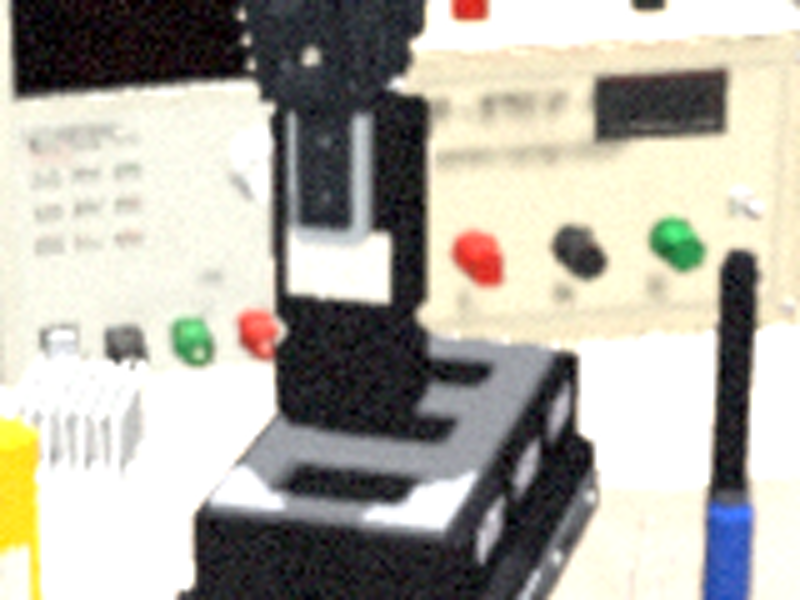

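The held pack (cols 277–428) lies within 0.5 mm in x of the left bay mouth (cols 275–425) and is upright. Entering gently.

```bash
python3 -m pendant '[[0,[0,0.5,-8],[0,0,0]],[0,[0,0.5,-15],[0,0,0]],[0,[0,0.5,-20],[0,0,0]],[0,[0,0.5,-23],[0,0,0]],[0,[0,0.5,-23],[0,0,0]],[0,[0,0.5,-23],[0,0,0]]]'; python3 -m pendant '[[0,[0,0,-2],[0,0,0]],[0,[0,0,-4],[0,0,0]],[0,[0,0,-5],[0,0,0]],[0,[0,0,-5],[0,0,0]],[0,[0,0,-5],[0,0,0]]]'
```

```text
time: 20.5
ee_pos: [0.5585, 0.2365, 0.1165]
tcp_rot: [179.8, 0.1, 177.0]
wrist_force: [-0.3, -0.6, -1.0]
opening: 0.0236
time: 21.12
ee_pos: [0.5585, 0.2364, 0.1114]
tcp_rot: [179.9, 0.1, 177.0]
wrist_force: [0.7, -0.7, -1.8]
opening: 0.0235
```

```bash
python3 -m pendant '[[0,[0,0,-1],[0,0,0]],[0,[0,0,-2],[0,0,0]],[0,[0,0,-3],[0,0,0]],[0,[0,0,-3],[0,0,0]],[0,[0,0,-3],[0,0,0]]]'; python3 -m pendant '[[0,[0,0,-1],[0,0,0]],[0,[0,0,-2],[0,0,0]],[0,[0,0,-3],[0,0,0]],[0,[0,0,-3],[0,0,0]],[0,[0,0,-3],[0,0,0]]]'
```

```text
time: 21.75
ee_pos: [0.5585, 0.2364, 0.1083]
tcp_rot: [179.9, 0.1, 177.0]
wrist_force: [1.1, 0.3, -1.4]
opening: 0.0233
time: 22.38
ee_pos: [0.5585, 0.2364, 0.1053]
tcp_rot: [179.9, 0.1, 177.0]
wrist_force: [1.6, -1.0, -1.3]
opening: 0.0238
```

```bash
python3 -m pendant '[[0,[0,0,-1],[0,0,0]],[0,[0,0,-2],[0,0,0]],[0,[0,0,-3],[0,0,0]],[0,[0,0,-3],[0,0,0]]]'; python3 -m pendant '[[0,[0,0,-1],[0,0,0]],[0,[0,0,-2],[0,0,0]],[0,[0,0,-3],[0,0,0]],[0,[0,0,-3],[0,0,0]]]'
```

```text
time: 22.88
ee_pos: [0.5585, 0.2364, 0.1021]
tcp_rot: [179.9, 0.1, 177.0]
wrist_force: [1.6, 0.8, -1.5]
opening: 0.0232
time: 23.38
ee_pos: [0.5586, 0.2366, 0.1002]
tcp_rot: [179.8, 0.1, 177.0]
wrist_force: [-1.0, -0.2, 6.8]
opening: 0.0232
```

```bash
python3 -m pendant '[[0,[0,0,-1],[0,0,0]],[0,[0,0,-2],[0,0,0]],[0,[0,0,-2],[0,0,0]]]'; python3 -m pendant '[[0,[0,0,-1],[0,0,0]],[0,[0,0,-2],[0,0,0]],[0,[0,0,-2],[0,0,0]]]'
```

```text
time: 23.75
ee_pos: [0.5586, 0.2368, 0.0992]
tcp_rot: [179.8, 0.2, 177.0]
wrist_force: [-1.9, -0.7, 5.0]
opening: 0.023
time: 24.12
ee_pos: [0.5586, 0.237, 0.0981]
tcp_rot: [179.7, 0.2, 177.0]
wrist_force: [-1.5, -0.4, 5.5]
opening: 0.0235
```

```bash
python3 -m pendant '[[0,[0,0,-1],[0,0,0]],[0,[0,0,-2],[0,0,0]],[0,[0,0,-3],[0,0,0]],[0,[0,0,-3],[0,0,0]]]'; python3 -m pendant '[[0,[0,0,-1],[0,0,0]],[0,[0,0,-2],[0,0,0]],[0,[0,0,-3],[0,0,0]],[0,[0,0,-3],[0,0,0]]]'
```

```text
time: 24.62
ee_pos: [0.5586, 0.2372, 0.0957]
tcp_rot: [179.7, 0.2, 177.1]
wrist_force: [-1.4, 0.3, 4.9]
opening: 0.0232
time: 25.12
ee_pos: [0.5586, 0.2372, 0.0924]
tcp_rot: [179.7, 0.2, 177.1]
wrist_force: [-0.8, 0.3, 3.1]
opening: 0.0232
```

```bash
python3 -m pendant '[[0,[0,0,-1],[0,0,0]],[0,[0,0,-2],[0,0,0]],[0,[0,0,-3],[0,0,0]],[0,[0,0,-4],[0,0,0]],[0,[0,0,-4],[0,0,0]]]'; python3 -m pendant '[[0,[0,0,-1],[0,0,0]],[0,[0,0,-2],[0,0,0]],[0,[0,0,-3],[0,0,0]],[0,[0,0,-4],[0,0,0]],[0,[0,0,-4],[0,0,0]]]'; python3 -m pendant '[[0,[0,0,-1],[0,0,0]],[0,[0,0,-2],[0,0,0]],[0,[0,0,-3],[0,0,0]],[0,[0,0,-3],[0,0,0]]]'
```

```text
time: 25.75
ee_pos: [0.5586, 0.2371, 0.0882]
tcp_rot: [179.7, 0.2, 177.1]
wrist_force: [-0.2, 0.3, 2.3]
opening: 0.0234
time: 26.38
ee_pos: [0.5586, 0.2372, 0.084]
tcp_rot: [179.7, 0.2, 177.1]
wrist_force: [0.1, 0.5, 2.9]
opening: 0.0232
time: 26.88
ee_pos: [0.5585, 0.2371, 0.0808]
tcp_rot: [179.7, 0.2, 177.1]
wrist_force: [-0.0, 0.9, 1.8]
opening: 0.0234
```

```bash
python3 -m pendant '[[0,[0,0,-1],[0,0,0]],[0,[0,0,-2],[0,0,0]],[0,[0,0,-3],[0,0,0]],[0,[0,0,-3],[0,0,0]]]'; python3 -m pendant '[[0,[0,0,-1],[0,0,0]],[0,[0,0,-2],[0,0,0]],[0,[0,0,-3],[0,0,0]],[0,[0,0,-3],[0,0,0]]]'; python3 -m pendant '[[0,[0,0,-1],[0,0,0]],[0,[0,0,-2],[0,0,0]],[0,[0,0,-2],[0,0,0]]]'
```

```text
time: 27.38
ee_pos: [0.5586, 0.2372, 0.0775]
tcp_rot: [179.7, 0.2, 177.1]
wrist_force: [1.0, -0.7, 1.9]
opening: 0.0235
time: 27.88
ee_pos: [0.5586, 0.2372, 0.0742]
tcp_rot: [179.7, 0.2, 177.1]
wrist_force: [2.5, 0.3, -0.6]
opening: 0.0233
time: 28.25
ee_pos: [0.5588, 0.2372, 0.0736]
tcp_rot: [179.7, 0.3, 177.1]
wrist_force: [-2.0, -1.9, 10.0]
opening: 0.0233
```

Resistance dropped (the catch snapped), then a hard stop came at depth ≈47 mm, as it should. Releasing and checking.

```bash
python3 -m pendant '[[0,[0,0,-0.5],[0,0,0]],[0,[0,0,-0.5],[0,0,0]],[0,[0,0,0.5],[0,0,0]],[50,[0,0,1],[0,0,0]],[50,[0,0,1],[0,0,0]],[50,[0,0,1],[0,0,0]],[50,[0,0,1],[0,0,0]],[50,[0,0,20],[0,0,0]],[50,[0,0,60],[0,0,0]],[50,[0,0,110],[0,0,0]],[50,[0,0,150],[0,0,0]],[50,[0,0,150],[0,0,0]]]'
python3 - <<'E'
from h import *
s=camera("side");o=get_obs();print(o["ee_pos"],o["opening"],o["wrist_force"])
for d in pinpoint(s,"pack_long")[:3]+pinpoint(s,"stick")[:1]:print(np.round(d["position"],4),d["confidence"])
th=np.radians(-3)
for h in(.112,.114):
  for i,j in((1,1),(-1,1),(-1,-1),(1,-1)):
    dx,dy=i*.02,j*.012
    print(h,i,j,((proj(s,[.5568+dx*np.cos(th)-dy*np.sin(th),.2365+dx*np.sin(th)+dy*np.cos(th),h])-[240,150])*5).round(0))
a=cv2.resize(np.clip(s["img"][150:270,240:400].astype(float)*2.2,0,255).astype(np.uint8),None,fx=5,fy=5,interpolation=cv2.INTER_CUBIC)
cv2.imwrite("pics/f1.png",a[:,:,::-1])
E
```

```text
time: 29.75
ee_pos: [0.56, 0.2377, 0.2289]
tcp_rot: [179.5, 0.7, 177.1]
wrist_force: [0.1, 0.7, 0.3]
opening: 0.0429
[0.55949158 0.23746895 0.22629624] 0.042726811201519395 [ 0.82248257  0.16981247 -0.16666201]
[ 0.65    0.3112 -0.0026] 0.82
0.112 1 1 [270. 329.]
0.112 -1 1 [406. 343.]
0.112 -1 -1 [428. 314.]
0.112 1 -1 [295. 301.]
0.114 1 1 [270. 322.]
0.114 -1 1 [406. 336.]
0.114 -1 -1 [428. 308.]
0.114 1 -1 [295. 295.]
```

View pics/f1.png

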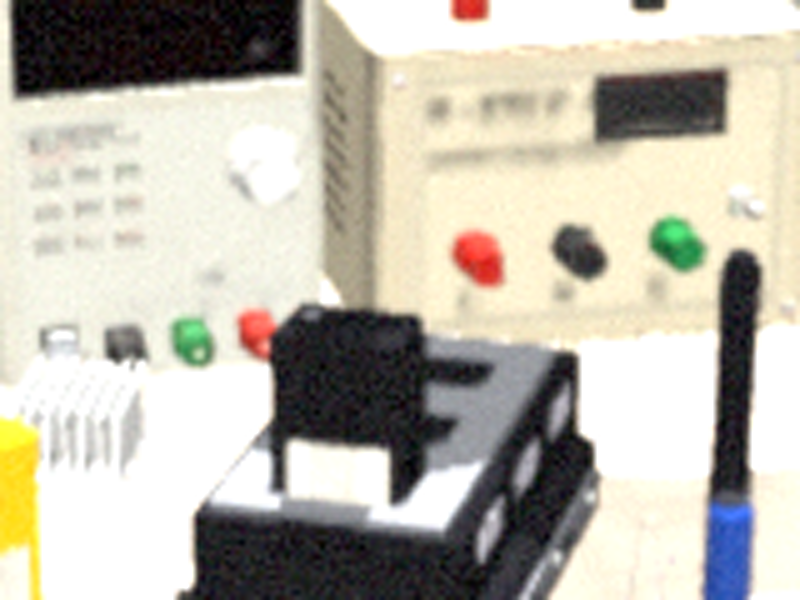

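```bash
python3 -c "
from workcell import *
print(job_done())"
```

```text
the job is handed in; nothing more can be done
None
```

The job is done and handed in: the taller pack is home in the left bay and the stick is back in its hole. The run took about 30 s of the 72 s allowed.

- **Finding the clear bay:** The stick went down freely through the left bay's flap, past spacer level, and met a soft spring at about 45 mm. The force rose to about 2 N as I pressed on, so I took the left bay as the clear one and did not probe the other two.
- **Stick:** I put it back in the stand. Its outline in the side picture matched the first one (rows 200–299).
- **Pack:** I pushed the taller black pack in against at most about 12 N. It snapped past its catch and stopped hard at about 47 mm. After release it stood upright with its top at z ≈ 0.112 m, as a fully home pack should. The gripper is open and clear.
- **Disagreements:** The measurements of the left bay's centre differed by up to 5 mm in y (0.235 to 0.240 m). I used 0.2365 m, and the pack went in with no noticeable side force. The last networks' check in the side picture found neither the seated pack nor the stick, so I judged both from the picture. I did not re-measure the short pack, jar, heat sink or capacitor at the end; I never moved the arm against them.

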